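# Spot-check the test kiln with the hand-held probe

## Task

Take the hand-held probe thermometer off its two-prong hook and lower its steel stem straight down through the round port in the lid of the small test kiln, without letting the probe touch the kiln anywhere (a stem that leans on the port reads the lid, not the chamber), until the black mark on the stem is level with the rim of the port. Finish while still holding it there for the reading: still, upright and centred in the port. Leave the tile, the pot, the jar and the bottle on the bench where they are.

Things in the scene. Friction and masses are not known exactly. Their poses are not given: they have to be found in the camera images.
- probe_grip (a point): Centre of the probe thermometer's grey square handle, 24 x 24 mm, 70 mm tall, flat upright sides. z points up along the probe, x and y square to the handle's sides, the small black display on the -x side. At the start the probe hangs upright, stem down, on the stand; its tip is 164 mm below this point.
- probe_mark (a point): Middle of the 5 mm tall black band round the stem (the immersion mark), on the probe's axis, 89 mm below the handle's centre and 75 mm above the tip.
- probe_tip (a point): The lower end of the stem, on the probe's axis; same axes as the handle's.
- stand: Fixed stand: dark round base 120 mm across; origin at the centre of its underside, z up. From a post 43 mm towards +x two level 6 mm steel prongs, axes 24 mm apart, run to -x, tops at 160 mm; their turned-up tips, 34 mm beyond the centre, rise to 172 mm, its highest point. The probe's guard lies on the prongs, stem between them: raise it over 12 mm before moving it sideways.
- port (a point): Centre of the rim (upper mouth) of the port: a white ceramic guide sleeve upright in the middle of the kiln's lid, 37 mm outside, with a round bore of 20 mm diameter and 40 mm long, open into the hollow chamber below. The rim is 142 mm above the bench, 12 mm above the flat lid. z points up along the bore.
- test_tile: Glazed white test tile, 70 x 70 x 9 mm, lying on the bench at the left; leave alone. Origin at the centre of its underside.
- gilt_pot: Small white porcelain pot with a cork, 42 mm across, 46 mm tall; leave alone. Origin at the centre of its underside.
- medium_bottle: Amber glass bottle with black cap, 63 mm across, 111 mm tall; leave alone. Origin at the centre of its underside.
- pigment_jar: Small glass jar with black lid, 42 mm across, 58 mm tall; leave alone. Origin at the centre of its underside.
- probe: The whole probe, loose, about 110 g, 199 mm long, all on one axis; origin at the tip of the stem, z up. Straight steel stem 8 mm in diameter (13 mm ferrule over its top 10 mm) from 0 to 125 mm, then a flat round aluminium heat guard 48 mm across and 4 mm thick, then the handle.
- kiln: Fixed, square bench-top test kiln, 180 x 180 mm, grey casing, flat steel lid 130 mm above the bench, wooden lid handle standing 28 mm out at its front (-x); chamber floor 30 mm above the bench. Origin at the centre of its underside.

How it is judged:
By the outcome, as a careful person would: the job done as asked, in the order asked, and still so for the second after the job is handed in, while the arm keeps its last pose, push and grip.
It also fails if it takes over 40 s, if anything falls off the work surface, if the arm or the gripper's body presses on something with over 40 N, if the wrist force passes 120 N, or if a joint passes its speed limit or range.

## Robot

A 6-joint arm with a two-finger parallel gripper is mounted at the origin on a cart in front of the work surface, level with it; the furniture and walls round the work are solid. World frame = base frame: x ahead of the robot, y to its left, z up, the work surface at z = 0. Lengths are in m, angles in rad, forces in N, time in s.
With the tool pointing down it reaches from about 0.35 to 0.775 m from the base axis. Payload 5.5 kg.
Tool frame: the origin (TCP) lies midway between the tips of the shut fingers; the grasp point (between the pads) lies 19 mm behind it; z points along the fingers, y is the line along which they close (so a half turn about z gives the same grasp; the last joint's range is limited). The gripper opens to 85 mm and grips with 20 to 120 N. Pads are 22 mm wide; open, the fingers measure 114 mm over their backs; the gripper's body (76 mm by 85 mm) begins 54 mm behind the grasp point. The pads swing forward as they close: fully open they stand 13 mm farther back than shut.
Start: joints at [-1.422, 0.313, 0.046, 1.304, 0, 1.431], TCP at [0.164, -0.551, 0.231] pointing down, gripper open.
Joint ranges: [-2.76, 2.76], [-0.86, 1.69], [-1.03, 1.26], [-2.2, 2.34], [-1.47, 1.5], [-3.14, 3.14]. Speed limits (rad/s): [2.57, 2.57, 3.14, 3.14, 3.14, 3.14].

## Interface

Orientations are given as a unit quaternion [w, x, y, z].
In Python, from workcell import telemetry, imaging, env gives the robot as it stands. The module is installed in compiled form; this text tells all that it offers.
- The arm moves only by the tool step_arm, never from a script. Its argument "moves" is a list of rows, each a list of 3 entries, a list of its own where there are three numbers: the shift along the tool's x, y, z in mm, then the turn, a rotation vector about the tool's x, y, z in rad, then the finger opening in mm, from 0 to 85.4. A call has 1 to 8 rows; each row is the pose to reach, as a shift and turn from the pose commanded when the call began, along the tool's axes at that moment; what a row does not reach only later rows make up. A row lasts 1/12 s, in which the tool goes at most 41.7 mm and 7.16 degrees, less where a joint would pass 70% of its speed; a pose out of reach is approached as far as the arm can. A call with a gripper value outside its range is refused whole. The fingers move at their own pace and stop on an object; "grip_force" is the grip in N (left out, the last holds). Time passes only in rows, so rows that repeat a pose let the fingers close. It gives the time, the measured TCP pose, the force, the opening and the grip force at its end, in the units of the state.
- telemetry.get_state(): the state, without advancing time (a new reading comes with each control period).
- imaging.read_camera(name): name is "scene" or "top"; returns the picture (480x640x3 uint8, red, green, blue); there is no depth.
- imaging.camera_params(name): a dict with "camera_matrix" (3x3 intrinsics, pixels), "D" ([k1, k2, p1, p2, k3] as OpenCV has them; the pictures are not rectified), "pose" (4x4, takes a point from camera to world coordinates). Camera axes: x right, y up, looking along -z (the intrinsics and any distortion apply to the point x, -y, -z); pixel columns grow to the right and rows downward; lengths in m; the calibration is good to about 2 mm. A picture is of the moment at which its call begins. camera_params takes no time and is no camera call.
- env.hand_in(): hands the job in; it is judged then, once.
The state is a dict: "clock": time; "joint_pos": joint angles; "qvel": joint speeds; "tau": joint torques, N m; "tcp_pos": TCP position; "orientation": TCP orientation; "wrist_force": force on the tool from outside, world axes, zero at the start; "ft_torque": the same for the moment, N m; "finger_gap": finger opening in m; "grip_force": force on a finger pad.
Only numpy, scipy, OpenCV 4.12 (cv2) and the standard library are available. Lean on these libraries where they do the work, as an engineer would, in place of code of your own. Each camera call takes 0.05 s, during which the arm holds its last target. There are 200 camera calls.

## Working session

There is one attempt and no reset: what is moved stays moved. The work goes in short steps, Python scripts to look and compute and a tool call to move; the robot and the scene stay as the last step left them, time stands still between calls to the robot, and variables do not carry over. Pictures are saved under pics/ and viewed, at most 10 in all, crops included, and the job is handed in when it is done.

Besides the shell and the picture viewer there is one more tool, called after "Call:" as a command line: name --argument value ..., lists and objects as JSON in quotes. step_arm: Moves the arm, as the interface text tells. Its arguments: {"type":"object","properties":{"moves":{"type":"array"},"grip_force":{"type":"number"}},"required":["moves"]}

```bash
mkdir -p pics
cat > h.py <<'E'
import numpy as np, cv2
from workcell import telemetry, imaging, env
def cam(n):
    p=imaging.camera_params(n); return np.array(p["camera_matrix"],float),np.array(p["D"],float),np.array(p["pose"],float)
def ray(n,uv):
    K,D,T=cam(n); q=cv2.undistortPoints(np.array([[uv]],float),K,D)[0,0]
    d=T[:3,:3]@np.array([q[0],-q[1],-1]); return T[:3,3],d/np.linalg.norm(d)
def onz(n,uv,z):
    o,d=ray(n,uv); return o+d*(z-o[2])/d[2]
def proj(n,P):
    K,D,T=cam(n); P=np.atleast_2d(P).astype(float); c=(P-T[:3,3])@T[:3,:3]; c=c*[1,-1,-1]
    return cv2.projectPoints(c,np.zeros(3),np.zeros(3),K,D)[0][:,0]
def tri(u1,u2):
    (o,d),(p,e)=ray("scene",u1),ray("top",u2)
    s=np.linalg.lstsq(np.c_[d,-e],p-o,rcond=None)[0]; a=o+s[0]*d;b=p+s[1]*e
    return (a+b)/2,np.linalg.norm(a-b)
def snap(n,f):
    im=cv2.cvtColor(imaging.read_camera(n),cv2.COLOR_RGB2BGR); cv2.imwrite(f"pics/{f}.png",im); return im
E
python3 - <<'E'
from h import *
np.set_printoptions(precision=4,suppress=True)
snap("scene","s0");snap("top","t0")
for n in("scene","top"):
    K,D,T=cam(n);print(K,D,T,sep="\n")
print(telemetry.get_state())
E
```

```text
[[479.2039   0.     317.2485]
 [  0.     479.2039 245.9101]
 [  0.       0.       1.    ]]
[-0.1318  0.      0.      0.      0.    ]
[[-0.903   0.224  -0.3666  0.094 ]
 [-0.4296 -0.4752  0.7678  0.7534]
 [-0.0022  0.8508  0.5254  0.6832]
 [ 0.      0.      0.      1.    ]]
[[460.7664   0.     321.9567]
 [  0.     460.7664 236.6796]
 [  0.       0.       1.    ]]
[-0.0033  0.      0.      0.      0.    ]
[[ 0.0049  0.994  -0.1091  0.382 ]
 [-1.      0.004  -0.0084 -0.0435]
 [-0.0079  0.1092  0.994   1.1288]
 [ 0.      0.      0.      1.    ]]
{'clock': 0.1, 'joint_pos': array([-1.4216,  0.3139,  0.0451,  1.3036, -0.    ,  1.4312]), 'qvel': array([ 0.0012, -0.002 ,  0.0025, -0.0018,  0.0021, -0.0007]), 'tau': array([  0.0018, -48.1728,  29.9243,   0.0128,  -0.0002,   0.    ]), 'tcp_pos': array([ 0.1637, -0.5508,  0.2305]), 'orientation': array([-0.0008,  0.9896,  0.1439, -0.    ]), 'wrist_force': array([-0.7962, -0.1882, -0.9755]), 'ft_torque': array([-0.0517, -0.0523,  0.0141]), 'grip_force': 0.0, 'finger_gap': 0.08528746183951408}
```

View pics/s0.png

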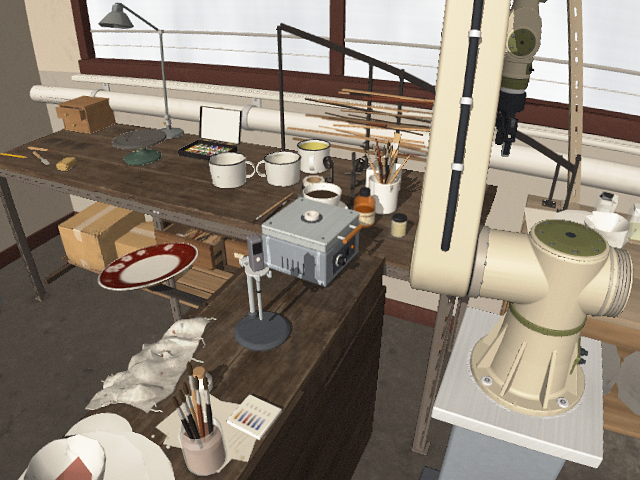

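View pics/t0.png

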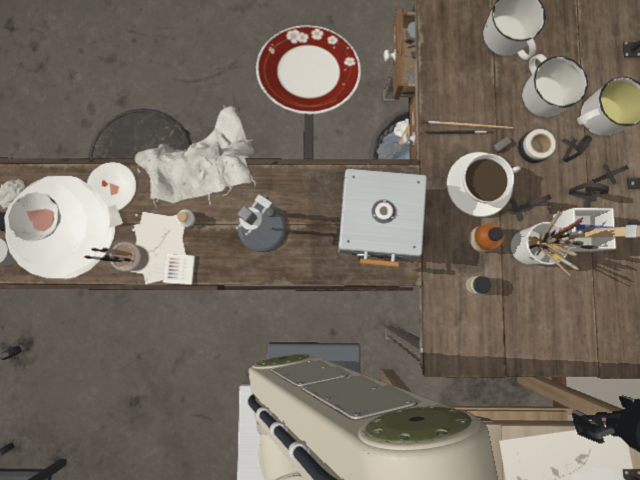

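The scene view shows the probe on its stand (handle at about 256,250, base 262,330) and the kiln port at about 312,215. The top view shows the stand at about (260,222) and the port at about (384,210), both standing clear of other things. I'll zoom in on these.

Run:
```python
import cv2,numpy as np
s=cv2.imread("pics/s0.png");t=cv2.imread("pics/t0.png")
def c(im,u,v,w,h,k): return cv2.resize(im[v:v+h,u:u+w],None,fx=k,fy=k,interpolation=cv2.INTER_CUBIC)
A=c(s,225,225,80,120,5)   # 400x600
B=c(t,225,185,80,60,5)    # 400x300
C=c(t,360,185,50,50,6)    # 300
D=c(s,280,190,64,48,6.25)
R=np.vstack([B,np.zeros((300,400,3),np.uint8)]); R[300:600,:]=D
cv2.imwrite("pics/z0.png",np.hstack([A,R]))
```

```text
(no output)
```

View pics/z0.png

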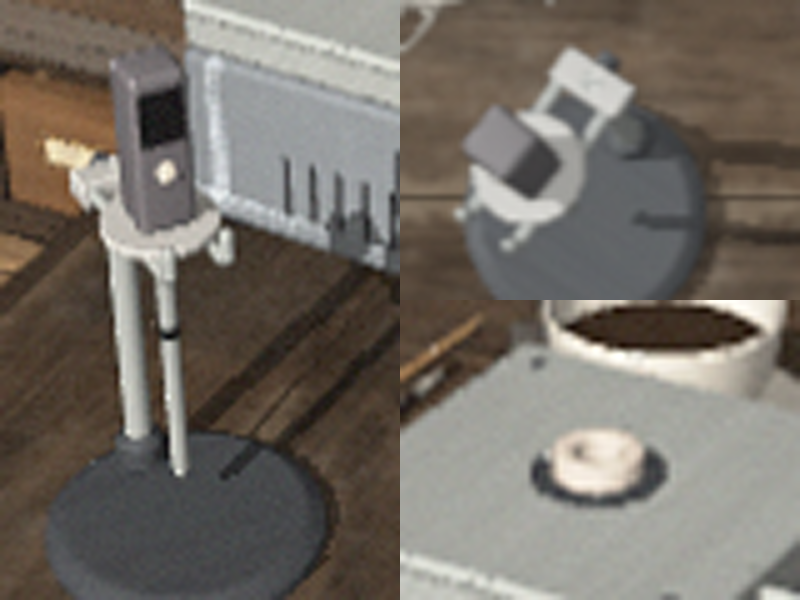

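The crop shows the handle top at about (102,147) of the 5x top crop, so its top-view pixel is about (245,214), turned about 35° to the image. The guard is a pale disc, the stem and mark are visible in the scene crop at (170,335), and the port ring is clear in both views.

Run:
```python
from h import *
np.set_printoptions(precision=4,suppress=True)
s=cv2.imread("pics/s0.png");t=cv2.imread("pics/t0.png")
def blob(im,box,f):
    u,v,w,h=box; c=im[v:v+h,u:u+w].astype(int); m=f(c).astype(np.uint8)
    k=cv2.findContours(m,cv2.RETR_EXTERNAL,cv2.CHAIN_APPROX_NONE)[0]; k=max(k,key=cv2.contourArea)
    return k+np.array([[u,v]])
# port ring (warm white): R>B and bright
ring=lambda c:(c.min(2)>150)&(c[...,2]-c[...,0]>8)
kt=blob(t,(368,195,32,32),ring);e=cv2.fitEllipse(kt);print("port top",e,onz("top",e[0],.142))
ks=blob(s,(295,203,36,30),ring);e2=cv2.fitEllipse(ks);print("port scene",e2,cv2.boundingRect(ks))
P=onz("top",e[0],.142)
a=np.linspace(0,6.3,400)
for n in("scene","top"):
    q=proj(n,P+np.c_[.0185*np.cos(a),.0185*np.sin(a),0*a]);print(n,"pred rim",q.min(0),q.max(0),proj(n,P))
print("top blob box",cv2.boundingRect(kt))
# handle: colour (dark purple-grey)
print("handle px",t[214,245],"guard",t[219,250],"dark side",t[219,253],"base",t[230,275],"scene handle",s[260,251],s[250,256],"mark",s[292,259])
# stem axis: mark & stem ends in scene
for v in (285,288,290,291,292,293,294,298,305,312,318,319,320,321): print(v,s[v,254:264].sum(1)//3)
```

```text
port top ((383.4020690917969, 210.3442840576172), (15.961722373962402, 16.95268440246582), 80.20936584472656) [ 0.5482 -0.1679  0.142 ]
port scene ((310.72723388671875, 214.72816467285156), (10.595555305480957, 14.794010162353516), 90.53221893310547) (303, 210, 16, 11)
scene pred rim [304.149  209.6716] [319.4475 216.8125] [[311.7985 213.1928]]
top pred rim [374.8538 201.925 ] [391.9528 218.7979] [[383.4021 210.3443]]
top blob box (375, 202, 18, 17)
handle px [145 143 146] guard [63 62 65] dark side [64 63 64] base [77 75 72] scene handle [107 107 113] [28 27 27] mark [19 23 21]
285 [ 59  56 107 193 172 133  56  55  54  57]
288 [ 47  48  79 197 182 146  79  60  62  60]
290 [ 51  68  46 145 165 112  52  52  60  65]
291 [52 56 38 56 79 47 24 48 57 57]
292 [57 59 49 57 14 21 52 57 64 62]
293 [ 63  58  56 140 179 150 108  58  63  66]
294 [ 61  56  61 149 198 170 119  62  65  65]
298 [ 67  65  66  90 201 175 138  64  58  67]
305 [ 95  55  54  50 170 192 163 106  62  66]
312 [ 92  76  61  37  28 202 183 146  73  75]
318 [ 75  66  68  66  69 120 192 163 108  70]
319 [ 73  71  69  72  70  66 220 173  78  68]
320 [73 77 73 73 73 70 88 99 71 70]
321 [75 70 71 73 73 72 72 73 74 75]
```

Run:
```python
from h import *
np.set_printoptions(precision=4,suppress=True)
s=cv2.imread("pics/s0.png");t=cv2.imread("pics/t0.png")
g=t.astype(int);c=g[200:232,234:262]
for v in range(202,228):print(v,(g[v,234:268].sum(1)//3))
m=((c.min(2)>115)&(c.max(2)<175)&(c.max(2)-c.min(2)<14)).astype(np.uint8)
k=max(cv2.findContours(m,0,1)[0],key=cv2.contourArea)+np.array([[234,200]])
r=cv2.minAreaRect(k);print(r);b=cv2.boxPoints(r)
W=np.array([onz("top",p,.234) for p in b]);print(b,W,np.linalg.norm(np.diff(W,axis=0),axis=1),W.mean(0))
# scene: stem lower part intensity centroids -> axis; mark at v~291.5
for v,u in((285,257.7),(312,259.9),(291.5,258.4),(319.7,260.5)):print(v,u)
M=onz("scene",(258.4,291.5),.110);T=onz("scene",(260.5,320),.035);print("mark",M,"tip",T,"top-view of handle",W.mean(0))
# base circle in top & scene
```

```text
202 [ 99 100  97  97 100 102 100 100  99 102 100  98  99  99  99 100 102 104
 104 109 151 183 174 155 181 204 208 199 192 207 208 201 205 205]
203 [ 98  97  97  96 100 102  99  98  99  99 100 103 102 100 100 102 107 109
 112 141 177 181 149 113 127 160 195 207 203 210 210 207 207 206]
204 [ 97  98  97  96  99 101 100  98  96  96  99 104 104 101 103 106 108 111
 129 174 189 164 120  93  95 107 140 179 202 210 210 208 208 208]
205 [ 99  99 100  99 102 104 103 100  98 102 102 103 103 103 104 105 106 117
 157 184 173 132  99  90  90  91  97 121 159 196 211 211 209 209]
206 [ 97  98 100 100 103 106 103  98 102 125 124 103  94  99 108 111 109 135
 174 178 146 106  91  92  94  95  94  95 108 138 181 204 210 211]
207 [ 93  95  98  99 103 106 101 100 124 144 139 121 101  98 135 158 160 171
 183 171 134 100  94  94  95  97  98  97  96 108 160 188 201 197]
208 [ 92  94  97  98  99 100 101 117 138 146 142 137 123 108 137 183 202 206
 206 202 186 155 120 101  96  96  98  97 101 133 175 179 160 140]
209 [ 86  89  91  90  91  95 106 131 143 143 142 141 138 127 120 143 188 208
 211 210 206 202 187 1
[... 2390 characters left out ...]
10 211 212 209 209
 210 209 209 211 206 179 132  98  92  98 101 101 100 100 100 100]
227 [106 127 176 177 136 123 118 102 111 150 195 211 212 212 211 210 211 212
 212 211 209 209 196 154 108  94  96  99 101  99 100  99 100 100]
((250.79310607910156, 216.98275756835938), (26.183042526245117, 22.654830932617188), 68.19859313964844)
[[235.4138 209.0345]
 [256.4483 200.6207]
 [266.1724 224.931 ]
 [245.1379 233.3448]] [[0.5343 0.1349 0.234 ]
 [0.5513 0.0937 0.234 ]
 [0.5029 0.0736 0.234 ]
 [0.4862 0.1146 0.234 ]] [0.0445 0.0523 0.0442] [0.5187 0.1042 0.234 ]
285 257.7
312 259.9
291.5 258.4
319.7 260.5
mark [0.5255 0.1204 0.11  ] tip [0.5271 0.1195 0.035 ] top-view of handle [0.5187 0.1042 0.234 ]
```

Run:
```python
from h import *
np.set_printoptions(precision=4,suppress=True)
print("handle",onz("top",(243.75,212.9),.234))
c=np.array([[237.0,213.2],[243.3,206.0],[251.0,212.5],[244.5,220]]);print(np.array([onz("top",p,.234) for p in c]))
t=cv2.imread("pics/t0.png").astype(int)
# guard disc edge points (left/bottom/right side) -> circle on z=.164
pts=np.array([(255.5,208.9),(258.7,211.5),(260.9,214),(261.1,217),(261.2,219.5),(261,221),(260.3,222.5),(259,224.3),(258.5,225.5),(257.5,227),(238.7,219),(238.7,221),(239.3,223)])
W=np.array([onz("top",p,.164)[:2] for p in pts])
x=np.linalg.lstsq(np.c_[2*W,np.ones(len(W))],(W**2).sum(1),rcond=None)[0];print("guard",x[:2],np.sqrt(x[2]+x[0]**2+x[1]**2))
H=onz("top",(243.75,212.9),.234)
for z in(.234,.164,.110,.035):
  print(z,proj("scene",[H[0],H[1],z]),proj("top",[H[0],H[1],z]))
st=telemetry.get_state();print(st["clock"])
```

```text
handle [0.5266 0.1182 0.234 ]
[[0.526  0.1315 0.234 ]
 [0.5404 0.1194 0.234 ]
 [0.5275 0.104  0.234 ]
 [0.5125 0.1164 0.234 ]]
guard [0.526  0.1176] 0.02402962218670422
0.234 [[253.9395 236.9275]] [[243.75 212.9 ]]
0.164 [[256.5562 268.2655]] [[249.5845 218.2017]]
0.11 [[258.4773 290.7444]] [[253.5468 221.8022]]
0.035 [[261.0075 319.7064]] [[258.4114 226.2225]]
0.1
```

```bash
cat >> h.py <<'E'
from scipy.spatial.transform import Rotation as R
def delta(p,yaw_deg):
    s=telemetry.get_state(); w,x,y,z=s["orientation"]; A=R.from_quat([x,y,z,w])
    c,n=np.cos(np.radians(yaw_deg)),np.sin(np.radians(yaw_deg))
    B=R.from_matrix(np.c_[[c,n,0],[n,-c,0],[0,0,-1]])
    print("t",round(s["clock"],2),"tcp",s["tcp_pos"].round(4),"yaw",np.degrees(np.arctan2(*A.as_matrix()[[1,0],0])).round(2),"F",s["wrist_force"].round(2),"gap",round(s["finger_gap"],4),s["grip_force"],"q",s["joint_pos"].round(3))
    print("shift mm",(A.inv().apply(np.array(p)-s["tcp_pos"])*1000).round(2),"turn",(A.inv()*B).as_rotvec().round(4),"tool z",A.as_matrix()[:,2].round(4))
E
python3 -c "
from h import *
delta([.526,.1185,.36],50)"
```

```text
t 0.1 tcp [ 0.1637 -0.5508  0.2305] yaw 16.55 F [-0.8  -0.19 -0.98] gap 0.0853 0.0 q [-1.422  0.314  0.045  1.304 -0.     1.431]
shift mm [ 537.95 -538.54 -128.52] turn [-0.0015 -0.0007 -0.5838] tool z [-2.0e-04  1.6e-03 -1.0e+00]
```

Call:
step_arm --moves '[[[0, 0, -40], [0, 0, 0], 85], [[0, 0, -80], [0, 0, 0], 85], [[0, 0, -120], [0, 0, 0], 85], [[0, 0, -130], [0, 0, 0], 85]]'

```text
clock: 0.43
tcp_pos: [0.1639, -0.5521, 0.3674]
orientation: [0.004, 0.99, 0.144, 0.0]
wrist_force: [-0.6, -0.6, 1.1]
finger_gap: 0.0851
grip_force: 0.0
```

```bash
python3 -c "
from h import *
delta([.526,.1185,.36],50)"
```

```text
t 0.43 tcp [ 0.1639 -0.5521  0.3674] yaw 16.55 F [-0.58 -0.58  1.07] gap 0.0851 0.0 q [-1.422  0.318  0.383  1.629 -0.     1.431]
shift mm [ 538.12 -539.73    2.7 ] turn [ 0.0071  0.0033 -0.5838] tool z [ 0.0011 -0.0076 -1.    ]
```

Call:
step_arm --moves '[[[25, -25, 0], [0, 0, -0.07], 85], [[52, -52, 0], [0, 0, -0.14], 85], [[80, -80, 0], [0, 0, -0.21], 85], [[108, -108, 0], [0, 0, -0.28], 85], [[136, -136, 0], [0, 0, -0.35], 85], [[164, -164, 0], [0, 0, -0.42], 85], [[192, -192, 0], [0, 0, -0.49], 85], [[220, -220, 0], [0, 0, -0.58], 85]]'

```text
clock: 1.1
tcp_pos: [0.3122, -0.2757, 0.361]
orientation: [-0.0, 0.906, 0.422, -0.0]
wrist_force: [0.6, -0.7, -0.1]
finger_gap: 0.0848
grip_force: 0.0
```

```bash
python3 -c "
from h import *
delta([.526,.1185,.36],50)"
```

```text
t 1.1 tcp [ 0.3122 -0.2757  0.361 ] yaw 49.95 F [ 0.6  -0.75 -0.08] gap 0.0848 0.0 q [-0.917 -0.002 -0.016  1.558  0.     1.353]
shift mm [439.31 -90.05   1.11] turn [-0.0003 -0.0001 -0.0009] tool z [-1.e-04  3.e-04 -1.e+00]
```

Call:
step_arm --moves '[[[39, -8, 0], [0, 0, 0], 85], [[78, -16, 0], [0, 0, 0], 85], [[117, -24, 0], [0, 0, 0], 85], [[156, -32, 0], [0, 0, 0], 85], [[195, -40, 0], [0, 0, 0], 85], [[234, -48, 0], [0, 0, 0], 85], [[273, -56, 0], [0, 0, 0], 85], [[312, -64, 0], [0, 0, 0], 85]]'

```text
clock: 1.77
tcp_pos: [0.4649, 0.004, 0.3611]
orientation: [0.0, 0.907, 0.421, -0.0]
wrist_force: [0.5, -1.0, 0.8]
finger_gap: 0.0851
grip_force: 0.0
```

Call:
step_arm --moves '[[[35, -7, 0], [0, 0, 0], 85], [[70, -14, 0], [0, 0, 0], 85], [[90, -18, 0], [0, 0, 0], 85], [[100, -20, 0], [0, 0, 0], 85], [[100, -20, 0], [0, 0, 0], 85], [[100, -20, 0], [0, 0, 0], 85]]'

```text
clock: 2.27
tcp_pos: [0.5136, 0.0909, 0.3608]
orientation: [-0.0, 0.907, 0.421, -0.001]
wrist_force: [-0.2, -0.8, 0.1]
finger_gap: 0.085
grip_force: 0.0
```

```bash
python3 -c "
from h import *
delta([.526,.1185,.30],50)"
```

```text
t 2.27 tcp [0.5136 0.0909 0.3608] yaw 49.82 F [-0.18 -0.84  0.12] gap 0.085 0.0 q [ 2.200e-02  2.080e-01  2.220e-01  1.585e+00 -1.000e-03  2.294e+00]
shift mm [29.16 -8.25 60.79] turn [-0.0006  0.0013 -0.0032] tool z [-1.3e-03 -6.0e-04 -1.0e+00]
```

Call:
step_arm --moves '[[[15, -4, 0], [0, 0, 0], 85], [[29, -8, 0], [0, 0, 0], 85], [[29, -8, 30], [0, 0, 0], 85], [[29, -8, 60], [0, 0, 0], 85], [[29, -8, 85], [0, 0, 0], 85], [[29, -8, 100], [0, 0, 0], 85], [[29, -8, 100], [0, 0, 0], 85], [[29, -8, 100], [0, 0, 0], 85]]'

```text
clock: 2.93
tcp_pos: [0.5259, 0.1177, 0.2611]
orientation: [-0.0, 0.907, 0.42, -0.001]
wrist_force: [0.8, -0.0, 0.9]
finger_gap: 0.0847
grip_force: 0.0
```

Run:
```python
from h import *
delta([.526,.1185,.187],50)
s=snap("scene","s1");t=snap("top","t1")
f=lambda im,u,v,w,h,k:cv2.resize(im[v:v+h,u:u+w],None,fx=k,fy=k,interpolation=cv2.INTER_CUBIC)
cv2.imwrite("pics/z1.png",np.hstack([f(s,205,190,100,150,4),f(t,200,165,100,150,4)]))
```

```text
t 2.93 tcp [0.5259 0.1177 0.2611] yaw 49.71 F [ 0.79 -0.02  0.87] gap 0.0847 0.0 q [ 0.071  0.237  0.017  1.352 -0.     2.345]
shift mm [ 0.75 -0.37 74.14] turn [-0.0009  0.0012 -0.0051] tool z [-1.5e-03 -3.0e-04 -1.0e+00]
```

View pics/z1.png

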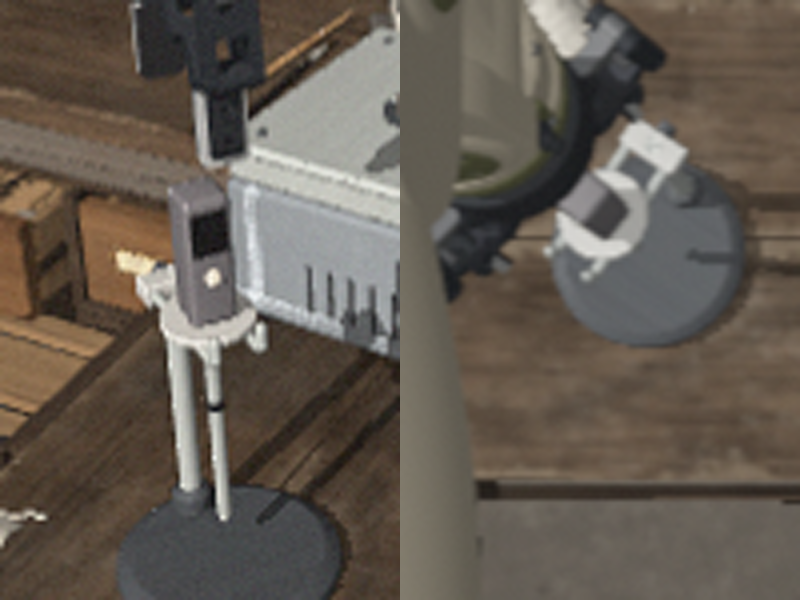

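The near finger at crop (220,130), left half, is directly in front of the handle along the viewing line. The top half shows the fingers straddling the handle diagonally. This matches the plan, so I'll descend and grip.

Call:
step_arm --moves '[[[1, 0, 20], [0, 0, -0.005], 85], [[1, 0, 40], [0, 0, -0.005], 85], [[1, 0, 60], [0, 0, -0.005], 85], [[1, 0, 74], [0, 0, -0.005], 85], [[1, 0, 74], [0, 0, -0.005], 85], [[1, 0, 74], [0, 0, -0.005], 60], [[1, 0, 74], [0, 0, -0.005], 40]]' --grip_force 40

```text
clock: 3.62
tcp_pos: [0.5283, 0.1192, 0.1892]
orientation: [0.001, 0.906, 0.423, 0.001]
wrist_force: [0.6, -0.7, -0.1]
finger_gap: 0.0634
grip_force: 0.0
```

Run:
```python
from h import *
delta([.526,.1185,.187],50)
```

```text
t 3.62 tcp [0.5283 0.1192 0.1892] yaw 50.06 F [ 0.6  -0.74 -0.13] gap 0.0634 0.0 q [ 0.074  0.262 -0.127  1.178 -0.     2.342]
shift mm [-2.06 -1.34  2.18] turn [ 0.0022 -0.0019  0.001 ] tool z [ 2.9e-03  1.0e-04 -1.0e+00]
```

Call:
step_arm --moves '[[[-1, -1, 1], [0, 0, 0], 40], [[-1, -1, 1], [0, 0, 0], 32], [[-1, -1, 1], [0, 0, 0], 27], [[-1, -1, 1], [0, 0, 0], 24], [[-1, -1, 1], [0, 0, 0], 20], [[-1, -1, 1], [0, 0, 0], 15], [[-1, -1, 1], [0, 0, 0], 15], [[-1, -1, 1], [0, 0, 0], 15]]' --grip_force 50

```text
clock: 4.28
tcp_pos: [0.5263, 0.119, 0.187]
orientation: [0.0, 0.906, 0.423, 0.001]
wrist_force: [0.0, -0.9, 5.4]
finger_gap: 0.0232
grip_force: 49.0
```

Run:
```python
from h import *
delta([.526,.1185,.187],50)
```

```text
t 4.28 tcp [0.5263 0.119  0.187 ] yaw 50.06 F [ 0.04 -0.91  5.38] gap 0.0232 48.979448676109314 q [ 0.074  0.261 -0.135  1.174 -0.     2.342]
shift mm [-0.58  0.05  0.03] turn [ 0.0014 -0.0009  0.001 ] tool z [ 1.6e-03 -2.0e-04 -1.0e+00]
```

Call:
step_arm --moves '[[[0, 0, -5], [0, 0, 0], 15], [[0, 0, -13], [0, 0, 0], 15], [[0, 0, -28], [0, 0, 0], 15], [[0, 0, -50], [0, 0, 0], 15], [[0, 0, -75], [0, 0, 0], 15], [[0, 0, -105], [0, 0, 0], 15], [[0, 0, -130], [0, 0, 0], 15], [[0, 0, -142], [0, 0, 0], 15]]'

```text
clock: 4.95
tcp_pos: [0.5262, 0.1193, 0.332]
orientation: [0.001, 0.906, 0.423, 0.002]
wrist_force: [0.5, 0.7, -0.5]
finger_gap: 0.0231
grip_force: 49.1
```

Call:
step_arm --moves '[[[0, 0, -3], [0, 0, 0], 15], [[0, 0, -3], [0, 0, 0], 15], [[0, 0, -3], [0, 0, 0], 15]]'

```text
clock: 5.2
tcp_pos: [0.5254, 0.1191, 0.3303]
orientation: [-0.0, 0.906, 0.423, -0.001]
wrist_force: [-0.1, 0.0, -2.1]
finger_gap: 0.0234
grip_force: 49.1
```

Run:
```python
from h import *
delta([.548,-.168,.33],50)
s=snap("scene","s2");t=snap("top","t2")
f=lambda im,u,v,w,h,k:cv2.resize(im[v:v+h,u:u+w],None,fx=k,fy=k,interpolation=cv2.INTER_CUBIC)
cv2.imwrite("pics/z2.png",np.hstack([f(s,205,150,100,150,4),f(t,200,165,100,150,4)]))
```

```text
t 5.2 tcp [0.5254 0.1191 0.3303] yaw 50.07 F [-0.15  0.03 -2.15] gap 0.0234 49.10108506679535 q [ 0.074  0.237  0.183  1.519 -0.     2.342]
shift mm [-205.67  201.66    0.29] turn [-0.0011  0.0011  0.0012] tool z [-1.6e-03 -1.0e-04 -1.0e+00]
```

View pics/z2.png

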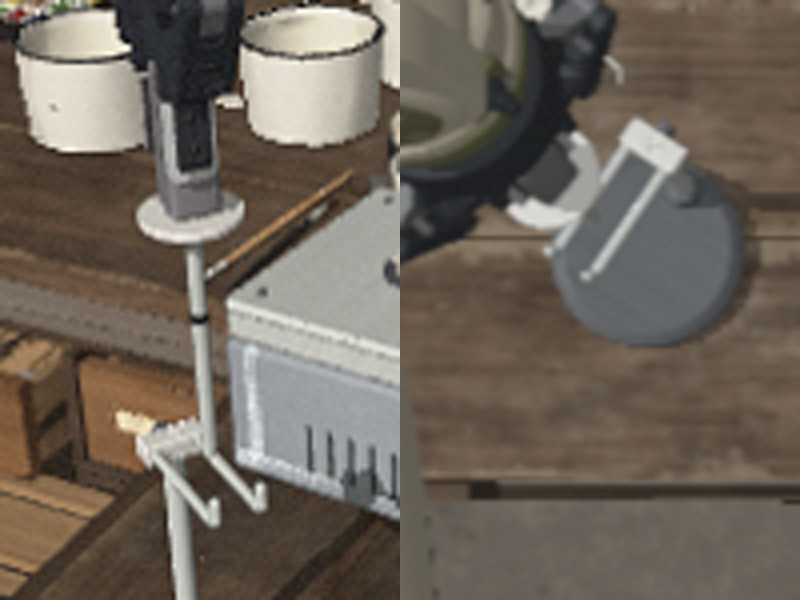

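The probe is lifted clear and looks upright, with its mark at crop (199,318) and its tip near (209,455), above the prongs. Next I'll carry it over the port.

Call:
step_arm --moves '[[[-8, 8, 0], [0, 0, 0], 15], [[-24, 24, 0], [0, 0, 0], 15], [[-44, 43, 0], [0, 0, 0], 15], [[-66, 65, 0], [0, 0, 0], 15], [[-88, 86, 0], [0, 0, 0], 15], [[-110, 108, 0], [0, 0, 0], 15], [[-132, 130, 0], [0, 0, 0], 15], [[-154, 151, 0], [0, 0, 0], 15]]'

```text
clock: 5.97
tcp_pos: [0.5421, -0.0981, 0.3304]
orientation: [-0.0, 0.906, 0.423, -0.001]
wrist_force: [1.5, 0.1, -0.7]
finger_gap: 0.0231
grip_force: 49.1
```

Call:
step_arm --moves '[[[-20, 20, 0], [0, 0, 0], 15], [[-36, 35, 0], [0, 0, 0], 15], [[-46, 45, 0], [0, 0, 0], 15], [[-51, 50, 0], [0, 0, 0], 15], [[-51, 50, 0], [0, 0, 0], 15], [[-51, 50, 0], [0, 0, 0], 15], [[-51, 50, 0], [0, 0, 0], 15], [[-51, 50, 0], [0, 0, 0], 15]]'

```text
clock: 6.63
tcp_pos: [0.5483, -0.1658, 0.3315]
orientation: [-0.0, 0.906, 0.424, 0.0]
wrist_force: [0.3, 0.3, -0.5]
finger_gap: 0.0236
grip_force: 49.1
```

Run:
```python
from h import *
delta([.548,-.168,.33],50)
s=snap("scene","s3");t=snap("top","t3")
f=lambda im,u,v,w,h,k:cv2.resize(im[v:v+h,u:u+w],None,fx=k,fy=k,interpolation=cv2.INTER_CUBIC)
cv2.imwrite("pics/z3.png",np.hstack([f(s,270,130,80,120,5),f(t,345,150,80,120,5)]))
```

```text
t 6.63 tcp [ 0.5483 -0.1658  0.3315] yaw 50.17 F [ 0.29  0.29 -0.48] gap 0.0236 49.118725061416626 q [-0.434  0.306  0.279  1.544  0.     1.832]
shift mm [-1.87  1.19  1.52] turn [ 0.0001 -0.0002  0.0029] tool z [ 2.e-04  1.e-04 -1.e+00]
```

View pics/z3.png

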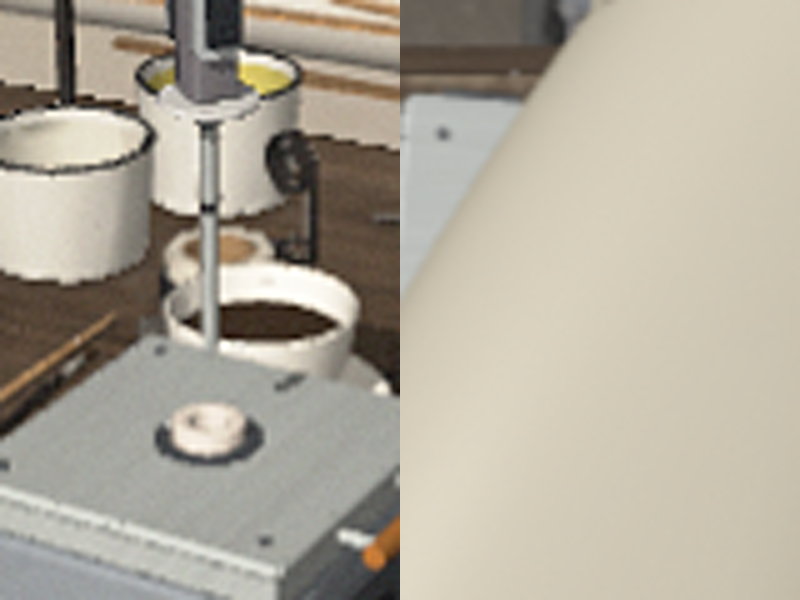

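The scene half shows the stem hanging over the port: mark at crop (209,208), tip near (211,350) and ring spanning 170–246. The arm hides the top view. I'll measure the stem's axis against the port's vertical in the scene view.

```bash
cat > stem.py <<'E'
from h import *
np.set_printoptions(precision=4,suppress=True)
PORT=np.array([.548,-.168])
def vert(xy,vs):
    z=np.linspace(.0,.36,400);q=proj("scene",np.c_[np.tile(xy,(400,1)),z]);o=np.argsort(q[:,1]);return np.interp(vs,q[o,1],q[o,0])
def gradu(im,vs,u0):
    # left & right edge by steepest horizontal gradient near u0, subpixel
    g=cv2.cvtColor(im,cv2.COLOR_BGR2GRAY).astype(float);out=[]
    for v in vs:
        d=np.abs(np.diff(g[v]));r=[]
        for a,b in((u0-5,u0),(u0,u0+5)):
            w=d[a:b]; i=a+w.argmax(); k=d[i-1:i+2]; r.append((k*np.arange(i-1,i+2)).sum()/k.sum()+.5)
        out.append((v,*r,np.mean(r)))
    return np.array(out)
E
python3 - <<'E'
from stem import *
P=[]
for i in range(4):
    s=telemetry.get_state();P.append(s["tcp_pos"]);im=imaging.read_camera("scene")
print(np.array(P)); s3=cv2.cvtColor(im,cv2.COLOR_RGB2BGR);cv2.imwrite("pics/s3b.png",s3)
vs=np.r_[160:170,174:188:2,188:200]
G=gradu(s3,vs,311);print(np.c_[G,vert(PORT,G[:,0])])
g=s3.astype(int).sum(2)//3
for v in list(range(168,176))+list(range(196,203)):print(v,g[v,306:318])
print(proj("scene",[*PORT,.330-.152]),proj("scene",[*PORT,.330-.077]))
E
```

```text
[[ 0.5483 -0.166   0.3316]
 [ 0.5484 -0.1661  0.3316]
 [ 0.5484 -0.1663  0.3316]
 [ 0.5483 -0.1665  0.3315]]
[[160.     309.7714 313.3667 311.569  311.4292]
 [161.     309.8308 313.3279 311.5793 311.4378]
 [162.     309.8206 313.3855 311.6031 311.4464]
 [163.     309.8046 313.376  311.5903 311.455 ]
 [164.     309.8581 313.3203 311.5892 311.4636]
 [165.     309.7662 313.3843 311.5752 311.4722]
 [166.     309.7414 313.3934 311.5674 311.4809]
 [167.     309.7025 313.375  311.5387 311.4895]
 [168.     310.2935 313.3319 311.8127 311.4981]
 [169.     309.7112 312.7333 311.2223 311.5068]
 [174.     309.9436 312.6575 311.3006 311.5501]
 [176.     310.4416 313.1429 311.7922 311.5675]
 [178.     310.5    312.3846 311.4423 311.5849]
 [180.     310.463  312.3421 311.4025 311.6023]
 [182.     308.4412 312.5183 310.4798 311.6197]
 [184.     308.6875 313.5    311.0938 311.6372]
 [186.     306.6868 313.3911 310.039  311.6547]
 [188.     310.5986 313.4118 312.0052 311.6722]
 [189.     307.2609 313.488  310.3744 311.681 ]
 [190.     307.3448 313.1522 310.2485 311.6897]
 [191.     307.4474 313.0827 31
[... 555 characters left out ...]
200 194]
171 [222 226 235 214  20  47  39 107 222 209 200 189]
172 [191 202 210 188  72  93  77 112 209 197 188 153]
173 [ 52  52  53  66 120 175 146 113 133 138 123  49]
174 [ 64  59  59  64 131 195 167  97  45  58  54  61]
175 [ 64  63  76 112 126 193 163 112 131 134 135 135]
196 [239 231 216 158 129 195 165 104  39  39  43  48]
197 [219 232 245 229 184 192 170 107  72  31  36  38]
198 [196 201 216 228 203 186 163 151 235 230 190 198]
199 [161 170 174 189 176 177 163 170 253 252 238 240]
200 [163 162 166 159 162 160 157 164 213 218 227 228]
201 [166 167 161 164 161 160 160 161 160 171 186 196]
202 [164 161 163 161 163 164 163 165 161 161 159 161]
[[311.7761 199.8097]] [[311.5202 170.5474]]
```

Run:
```python
from stem import *
def mark(f,uc,v0,v1):
    g=cv2.cvtColor(cv2.imread(f"pics/{f}.png"),cv2.COLOR_BGR2GRAY).astype(float)
    p=g[v0:v1,uc-1:uc+2].mean(1);b=np.linspace(p[0],p[-1],len(p));w=np.clip(b-p,0,None);return (w*np.arange(v0,v1)).sum()/w.sum()
print("s0",mark("s0",258,287,297),proj("scene",[.526,.1185,.110]))
g=cv2.cvtColor(cv2.imread("pics/s2.png"),6)
print(g[225:234,250:260])
print("s2",mark("s2",254,225,234),proj("scene",[.5256,.1188,.330-.077]))
print("s3",mark("s3b",311,166,177),proj("scene",[.548,-.168,.3315-.077]))
t=cv2.imread("pics/s0.png");print(t[203:226,311].sum(1)//3, "rows203.. col311"); print(t[203:226,308].sum(1)//3);print(proj("scene",[[.548,-.168,.142]]))
a=np.linspace(0,6.3,400)
for r in(.01,.0185):
    q=proj("scene",np.c_[.548+r*np.cos(a),-.168+r*np.sin(a),0*a+.142]);print(q.min(0),q.max(0))
print(t[212,300:324].sum(1)//3,t[213,300:324].sum(1)//3)
```

```text
s0 291.45383230452677 [[258.6863 290.9042]]
[[ 91  87 127 195 182 150  90  95  90  82]
 [ 91  92 121 195 185 151 100  90  87  88]
 [ 92  88 110 202 191 162 105  82  94  92]
 [ 87  84  81 150 152 132  73  73  93  93]
 [ 87  86  57  50  76  63  15  61  84  84]
 [ 98  78  69  45  23  24  56  68  91  84]
 [111  96 102 151 152 136 110  83  92  88]
 [108 110 117 199 199 172 128  89  99  81]
 [107 109 115 180 192 173 130  93 107  92]]
s2 229.5525389643037 [[253.5273 228.229 ]]
s3 171.28397565922924 [[311.5149 169.9429]]
[164 166 162 164 164 166 164 178 226 231 223 226 211 211 229 235 236 207
 130  87 143 166 165] rows203.. col311
[161 160 165 166 164 162 162 174 206 199 150 122 170 229 236 234 241 184
  78  81 141 165 164]
[[311.8949 213.1995]]
[307.7601 211.2841] [316.0295 215.1437]
[304.2452 209.6781] [319.5441 216.8194]
[160 165 161 163 166 191 201 206 199 200 219 231 237 235 234 225 215 188
 164 164 170 167 166 160] [164 164 161 162 174 211 200 177 150 175 206 223 231 234 232 219 209 207
 185 135 143 169 166 163]
```

Run:
```python
from stem import *
g=cv2.cvtColor(cv2.imread("pics/t0.png"),6);print("cols 370..397");
for v in range(198,223):print(v,g[v,370:398])
a=np.linspace(0,6.3,400)
for r,z in((.0185,.142),(.01,.142),(.0185,.130),(.01,.102)):
    q=proj("top",np.c_[.548+r*np.cos(a),-.168+r*np.sin(a),0*a+z]);print(r,z,q.min(0),q.max(0))
```

```text
cols 370..397
198 [193 192 192 192 192 191 192 191 192 191 191 190 190 189 188 189 190 191
 191 190 189 189 190 189 190 190 190 190]
199 [191 191 192 191 192 192 192 192 191 175 161 160 159 153 152 164 173 183
 190 191 191 191 190 190 190 191 190 191]
200 [190 191 191 191 191 191 190 177 162 139 115 113 115 146 174 159 126 136
 155 178 190 192 191 190 191 190 191 190]
201 [188 189 189 190 190 181 154 125 114 102  94  95 103 137 158 135  98  99
 108 129 162 184 192 192 192 192 192 192]
202 [190 190 190 190 181 150 112  97  95 100 114 134 155 168 174 159 128 113
 100  97 113 137 173 192 192 192 192 192]
203 [194 194 194 184 153 113  96  95 114 156 197 214 216 215 216 214 208 195
 155 108  93  99 130 171 183 187 191 191]
204 [195 195 193 165 117  97  95 119 185 215 222 224 224 224 225 225 223 219
 206 167 108  86  97 130 171 189 190 189]
205 [194 194 179 139 101  94 106 168 212 224 224 223 223 222 224 226 227 227
 222 210 172 103  74  99 165 190 191 192]
206 [194 193 165 111  95 100 142 201 222 223 220 202 175 161 163 181 210 226
 227 222 204 151  79  72 118 153 181 193]
207 [196 188 15
[... 1395 characters left out ...]
 139 167 187 191]
219 [192 192 193 189 169 131 102  97  98 105 114 126 138 146 146 134 113  91
  75  70  82  89 109 160 182 188 190 189]
220 [193 194 193 194 191 169 130 102  97  99  97  99 100 100  99  96  93  91
  91  92  96 109 158 188 193 193 193 193]
221 [194 194 193 194 195 190 175 142 109 101  98  96  97  95  94  95  96  98
  99 113 128 142 175 192 193 193 192 193]
222 [195 195 194 194 194 194 193 185 165 138 119 108 101 100 100 104 111 130
 133 162 185 188 191 194 194 193 193 193]
0.0185 0.142 [374.886  202.0279] [391.9855 218.9015]
0.01 0.142 [378.8134 205.8921] [388.0564 215.013 ]
0.0185 0.13 [374.3043 203.0328] [391.2017 219.7108]
0.01 0.102 [376.7758 209.0072] [385.6644 217.7849]
```

Run:
```python
from stem import *
t=cv2.imread("pics/t0.png");s=cv2.imread("pics/s0.png")
def dots(im,x0,y0,x1,y1):
    g=255-cv2.cvtColor(im,6);bh=cv2.morphologyEx(g,cv2.MORPH_TOPHAT,np.ones((7,7),np.uint8)).astype(float)
    m=((bh>28)*255).astype(np.uint8);m[:y0]=0;m[y1:]=0;m[:,:x0]=0;m[:,x1:]=0
    n,l,st,c=cv2.connectedComponentsWithStats(m);o=[]
    for i in range(1,n):
        if 1<=st[i,4]<=16:
            yy,xx=np.where(cv2.dilate((l==i).astype(np.uint8),np.ones((3,3)))>0);w=bh[yy,xx];o.append(((xx*w).sum()/w.sum(),(yy*w).sum()/w.sum()))
    return np.array(o)
T=dots(t,342,168,428,258);S=dots(s,262,190,362,260)
print("scene dots",S)
for d in T:
    W=onz("top",d,.130);q=proj("scene",W)[0]
    if len(S):
        k=S[np.linalg.norm(S-q,axis=1).argmin()];print(d.round(2),W,q.round(2),(k-q).round(2))
```

```text
scene dots [[321.7006 190.1808]
 [357.1783 193.664 ]
 [302.4706 195.4735]
 [339.675  198.7569]
 [301.6343 199.58  ]
 [336.8466 203.9471]
 [350.2748 206.7996]
 [308.4538 214.1568]
 [350.7857 212.1935]
 [360.7566 215.8165]
 [270.0468 222.5906]
 [264.9933 228.6267]
 [269.1296 229.6049]
 [272.1832 230.4504]
 [274.8682 231.2946]
 [282.187  233.4472]
 [347.49   232.2393]
 [262.6724 233.9828]
 [268.6821 235.5109]
 [284.9683 234.2619]
 [291.0067 235.7633]
 [344.4774 234.9819]
 [294.9149 237.305 ]
 [322.6568 237.8   ]
 [275.9504 237.9574]
 [299.9464 238.7262]
 [285.3738 240.8447]
 [289.0486 241.9444]
 [312.6137 242.5923]
 [298.4768 244.7637]
 [320.0248 244.7081]
 [321.8394 245.2555]
 [301.9497 245.9182]
 [311.1111 248.737 ]
 [347.1209 251.5504]
 [314.4952 249.8   ]
 [318.0214 250.5   ]
 [319.9856 251.0432]
 [262.2068 257.0475]
 [307.302  253.6134]
 [355.7747 255.7198]
 [359.8512 254.8214]
 [281.7726 258.2484]
 [346.133  258.0222]
 [286.9597 259.0699]
 [292.0311 259.6398]]
[362.32 167.91] [ 0.6453 -0.1237  0.13  ] [268.11 217.35] [1.93 5.24]
[397.02 170.81] [ 0.6389 -0.2004  0.13  ] [285.51 204.95] [16.12 -5.37]
[417.05 172.03] [ 0.6363 -0.2446  0.13  ] [294.49 198.25] [7.15 1.33]
[353.16 176.39] [ 0.626  -0.1034  0.13  ] [270.74 222.62] [-0.7  -0.03]
[418.   181.73] [ 0.6145 -0.2463  0.13  ] [302.2  199.54] [-0.57  0.04]
[347.84 240.85] [ 0.4827 -0.0914  0.13  ] [323.07 237.99] [-0.41 -0.19]
[413.82 246.55] [ 0.4709 -0.2347  0.13  ] [351.66 212.33] [-0.87 -0.14]
[353.35 253.57] [ 0.455  -0.1034  0.13  ] [336.43 238.22] [ 8.04 -3.24]
[360.96 256.94] [ 0.4478 -0.1198  0.13  ] [342.24 235.57] [ 2.24 -0.58]
[368.01 257.06] [ 0.4476 -0.1351  0.13  ] [344.89 232.54] [-0.42  2.44]
[396.95 257.07] [ 0.4478 -0.1978  0.13  ] [354.83 220.69] [ 5.92 -4.88]
```

The lid's four screws agree between the two views, with a scene-camera bias of about -0.6 px in u and about 0 in v. That puts the port near (0.5483, -0.1686). I'll make a small correction and lower to just above the rim.

Call:
step_arm --moves '[[[0.5, 2, 0], [0, 0, 0], 15], [[0.5, 2, 8], [0, 0, 0], 15], [[0.5, 2, 18], [0, 0, 0], 15], [[0.5, 2, 25], [0, 0, 0], 15], [[0.5, 2, 25], [0, 0, 0], 15], [[0.5, 2, 25], [0, 0, 0], 15], [[0.5, 2, 25], [0, 0, 0], 15], [[0.5, 2, 25], [0, 0, 0], 15]]'

```text
clock: 7.6
tcp_pos: [0.5503, -0.1681, 0.3068]
orientation: [0.0, 0.906, 0.423, 0.0]
wrist_force: [-0.9, -0.2, -1.1]
finger_gap: 0.0234
grip_force: 49.1
```

Run:
```python
from stem import *
P=[];I=[]
for i in range(6):
    P.append(telemetry.get_state()["tcp_pos"]);I.append(imaging.read_camera("scene").astype(float))
print(np.mean(P,0),np.std(P,0)); delta([.5502,-.1673,.305],50)
im=cv2.cvtColor(np.mean(I,0).astype(np.uint8),cv2.COLOR_RGB2BGR);cv2.imwrite("pics/s4.png",im)
g=cv2.cvtColor(im,6)
for v in range(164,222,1):print(v,g[v,302:322])
cv2.imwrite("pics/z4.png",cv2.resize(im[150:230,280:345],None,fx=7,fy=7,interpolation=cv2.INTER_CUBIC))
```

```text
[ 0.5503 -0.1681  0.3067] [0.     0.     0.0001]
t 7.9 tcp [ 0.5502 -0.1681  0.3065] yaw 50.07 F [-1.17 -0.19 -1.37] gap 0.0235 49.12946820259094 q [-0.436  0.307  0.22   1.483 -0.     1.832]
shift mm [ 0.57 -0.5   1.5 ] turn [ 0.0004 -0.0001  0.0011] tool z [ 0.0004 -0.0002 -1.    ]
164 [208 213 219 222 222 222 215 147 110 104 100 145 213 216 209 204 199 193
 185 182]
165 [209 214 216 220 222 222 227 212  60  69 106 193 221 213 207 202 196 191
 182 178]
166 [210 213 216 220 221 221 225 207  94 107 137 217 220 211 204 199 195 188
 182 176]
167 [210 212 216 220 223 223 223 198 124 136 132 182 220 211 204 200 194 188
 182 178]
168 [211 212 217 219 222 222 220 194 179 183 152 166 201 211 205 198 192 186
 181 173]
169 [208 221 221 222 222 223 220 199 176 181 148 141 160 211 203 198 191 185
 178 174]
170 [174 228 229 225 222 225 226 221 178 180 153 168 196 209 203 198 192 185
 185 184]
171 [ 97 199 209 223 224 230 233 225 181 179 173 230 218 211 203 195 178 199
 194 183]
172 [ 59  56  89 170 193 205 209 199 195 180 170 222 203 200 189 154 122 182
 162 128]
173 [ 71  67  62  58  54  55  52
[... 3530 characters left out ...]
173]
214 [142 185 190 216 207 174 123 180 213 230 236 236 229 203 212 215 194  98
  97 139]
215 [ 94 145 174 227 223 205 174 181 197 216 228 228 221 208 216 207 153  73
  56  86]
216 [ 62  77 150 227 234 234 230 221 218 213 223 226 225 222 201 177 120  64
  61  68]
217 [ 67  82 149 222 233 237 238 236 235 231 228 227 222 213 183 158 122  72
  69  72]
218 [ 69  75 129 207 236 235 237 237 236 236 231 224 216 201 183 156 108  70
  69  65]
219 [ 72  67  81 140 193 230 244 240 240 238 233 228 221 199 147 113  78  67
  67  92]
220 [ 82  80  69  66  98 154 187 190 196 213 194 175 165 136  85  66  68  66
  93 151]
221 [144 139  99  72  72  71  76  89 101 133 107  88  84  69  70  64  79 105
 153 173]
```

View pics/z4.png

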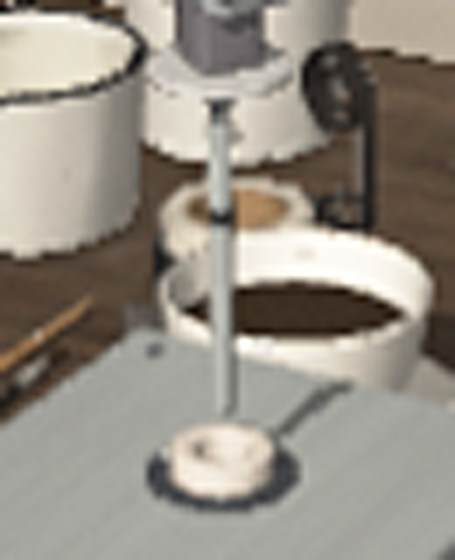

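The view shows the stem upright just above the port ring: the tip at pixel row ~208, stem axis u≈311.0 against the port's 311.1. I'll trim 0.6 mm and lower slowly.

Call:
step_arm --moves '[[[0, -0.6, 0], [0, 0, 0], 15], [[0, -0.6, 3], [0, 0, 0], 15], [[0, -0.6, 7], [0, 0, 0], 15], [[0, -0.6, 12], [0, 0, 0], 15], [[0, -0.6, 18], [0, 0, 0], 15], [[0, -0.6, 24], [0, 0, 0], 15], [[0, -0.6, 30], [0, 0, 0], 15], [[0, -0.6, 30], [0, 0, 0], 15]]'

```text
clock: 8.57
tcp_pos: [0.549, -0.1673, 0.2744]
orientation: [-0.001, 0.906, 0.423, -0.001]
wrist_force: [-0.9, -0.4, -1.0]
finger_gap: 0.0233
grip_force: 49.1
```

Run:
```python
from stem import *
delta([.5497,-.1677,.22],50)
s=telemetry.get_state();print(s["ft_torque"])
I=[imaging.read_camera("scene").astype(float) for i in range(4)]
delta([.5497,-.1677,.22],50)
im=cv2.cvtColor(np.mean(I,0).astype(np.uint8),cv2.COLOR_RGB2BGR);cv2.imwrite("pics/s5.png",im);g=cv2.cvtColor(im,6)
for v in list(range(174,184,2))+list(range(188,220,1)):print(v,g[v,303:321])
```

```text
t 8.57 tcp [ 0.549  -0.1673  0.2744] yaw 50.07 F [-0.92 -0.4  -0.99] gap 0.0233 49.12938594818115 q [-0.436  0.306  0.141  1.408 -0.     1.832]
shift mm [ 0.21  0.94 54.42] turn [-0.0026  0.0008  0.0012] tool z [-0.0025  0.0011 -1.    ]
[0.0658 0.0264 0.0445]
t 8.77 tcp [ 0.5498 -0.1677  0.2765] yaw 50.06 F [-0.39  0.31 -0.16] gap 0.0235 49.129881262779236 q [-0.436  0.305  0.145  1.41  -0.     1.832]
shift mm [-0.07 -0.06 56.51] turn [ 0.0004 -0.0001  0.0011] tool z [ 0.0003 -0.0002 -1.    ]
174 [209 206 201 199 196 194 186 177 185 194 198 197 197 198 195 189 175 143]
176 [ 87 129 173 212 219 221 213 219 214 206 201 195 187 177 167 162 146 140]
178 [ 90 157 200 181 133 111  97  71  83  80  90 135 146 143 139 128 119 136]
180 [166 181 183 151  93  79  99 125 164 139 106 140 144 145 142 136 126 127]
182 [146 185 198 203 202 189 155 143 189 157 113 152 147 141 145 160 178 211]
188 [ 60 124 155 153 168 183 188 169 186 160 161 240 240 243 246 249 250 252]
189 [124 143 134 146 161 186 187 168 187 162 162 245 243 232 227 230 233 234]
190 [169 119 131 136 151 184 190 174 190 165 136 193 191
[... 1583 characters left out ...]
11 [164 165 168 179 194 206 207 192 192 169 124 135 140 150 159 144 128 112]
212 [164 170 198 201 211 203 198 195 190 170 125 129 146 187 187 147  96 104]
213 [162 178 215 204 180 158 175 187 189 171 123 127 150 212 214 184 104 118]
214 [186 189 217 205 175 123 178 193 189 170 119 123 158 217 216 194  98  98]
215 [144 174 227 224 204 174 180 184 181 178 159 189 199 220 208 153  73  58]
216 [ 78 150 226 234 235 231 223 218 205 213 218 228 224 202 178 121  63  60]
217 [ 80 148 223 234 238 238 237 235 232 229 228 223 213 184 157 122  72  69]
218 [ 72 127 207 234 235 237 236 237 236 231 224 216 202 183 156 106  71  68]
219 [ 66  82 138 192 232 244 241 240 238 234 229 221 196 147 114  77  68  69]
```

Run:
```python
from stem import *
I=[imaging.read_camera("scene").astype(float) for i in range(4)]
delta([.5497,-.1677,.22],50)
im=cv2.cvtColor(np.mean(I,0).astype(np.uint8),cv2.COLOR_RGB2BGR);cv2.imwrite("pics/s6.png",im);g=cv2.cvtColor(im,6)
for v in list(range(190,216,1)):print(v,g[v,303:321])
```

```text
t 8.97 tcp [ 0.5499 -0.1677  0.2766] yaw 50.06 F [ 0.19  0.2  -0.89] gap 0.0233 49.13005471229553 q [-0.436  0.305  0.145  1.41  -0.     1.832]
shift mm [-0.08 -0.18 56.64] turn [ 0.0007 -0.0001  0.0011] tool z [ 0.0006 -0.0004 -1.    ]
190 [168 119 130 136 150 187 191 179 190 159 133 194 190 146 116 120 120 114]
191 [175 115 131 136 152 180 161 152 173 132  62  36  38  39  40  42  44  41]
192 [174 112 130 140 146 138  87  82 106  67  38  49  49  48  47  48  51  49]
193 [162 174 119 109  96  56  48  64  48  58  34  48  49  48  50  51  49  49]
194 [141 220 151  66  11  32  65 125 154 133  66  47  51  49  50  49  51  49]
195 [128 207 206 207 158  67  61 146 197 163  79  45  48  48  50  49  49  47]
196 [113 195 217 240 235 218 163 149 193 160  74  42  44  48  47  47  48  51]
197 [134 182 205 223 236 247 230 179 188 156  77  74  36  37  37  38  42  42]
198 [162 169 181 195 206 215 230 198 188 159 153 239 232 190 203 190 139 141]
199 [142 164 163 165 171 177 191 180 187 161 182 255 254 241 242 230 234 234]
200 [148 167 168 165 165 165 162 166 189 160 147 216 222 230 231 230 245 243]
201 [
[... 464 characters left out ...]
07 [164 163 166 166 166 168 160 159 194 161 127 170 168 167 166 164 164 165]
208 [162 164 166 166 165 164 159 159 195 161 126 169 168 167 165 165 164 165]
209 [164 166 165 164 166 166 160 156 193 162 126 170 166 165 164 165 167 162]
210 [165 165 166 162 165 175 171 163 192 161 123 155 160 156 167 169 161 126]
211 [165 165 169 181 193 205 204 177 191 160 117 139 143 160 172 131 124  96]
212 [164 172 197 203 210 203 193 175 191 160 114 138 152 206 194 138  95 111]
213 [162 178 214 203 179 156 171 169 190 159 111 136 152 221 214 185 104 123]
214 [184 191 217 205 173 126 172 169 191 157 106 135 158 215 216 193  97  96]
215 [146 174 227 224 204 174 176 169 182 166 146 192 199 218 208 153  73  58]
```

Call:
step_arm --moves '[[[0, 0, 2], [0, 0, 0], 15], [[0, 0, 7], [0, 0, 0], 15], [[0, 0, 14], [0, 0, 0], 15], [[0, 0, 21], [0, 0, 0], 15], [[0, 0, 28], [0, 0, 0], 15], [[0, 0, 35], [0, 0, 0], 15], [[0, 0, 41], [0, 0, 0], 15], [[0, 0, 45], [0, 0, 0], 15]]'

```text
clock: 9.63
tcp_pos: [0.5493, -0.1675, 0.23]
orientation: [-0.0, 0.906, 0.423, -0.0]
wrist_force: [-0.4, -0.0, -1.8]
finger_gap: 0.0234
grip_force: 49.1
```

Call:
step_arm --moves '[[[0, 0, 2], [0, 0, 0], 15], [[0, 0, 5], [0, 0, 0], 15], [[0, 0, 7], [0, 0, 0], 15], [[0, 0, 8], [0, 0, 0], 15], [[0, 0, 8], [0, 0, 0], 15], [[0, 0, 8], [0, 0, 0], 15], [[0, 0, 8], [0, 0, 0], 15], [[0, 0, 8], [0, 0, 0], 15]]'

```text
clock: 10.3
tcp_pos: [0.5498, -0.1677, 0.2235]
orientation: [0.0, 0.906, 0.423, 0.0]
wrist_force: [0.4, 0.4, -1.2]
finger_gap: 0.0237
grip_force: 49.1
```

Run:
```python
from stem import *
[imaging.read_camera("scene") for i in range(3)]
I=[imaging.read_camera("scene").astype(float) for i in range(4)]
delta([.5498,-.1677,.22],50)
im=cv2.cvtColor(np.mean(I,0).astype(np.uint8),cv2.COLOR_RGB2BGR);cv2.imwrite("pics/s7.png",im);g=cv2.cvtColor(im,6)
for v in list(range(190,220,1)):print(v,g[v,303:321])
cv2.imwrite("pics/z7.png",cv2.resize(im[175:230,280:345],None,fx=8,fy=8,interpolation=cv2.INTER_CUBIC))
```

```text
t 10.65 tcp [ 0.5497 -0.1676  0.2233] yaw 50.06 F [ 0.83 -0.28 -1.04] gap 0.0234 49.13008689880371 q [-0.436  0.315  0.029  1.285 -0.     1.832]
shift mm [0.03 0.12 3.33] turn [0.0001 0.0001 0.0011] tool z [ 0.0001 -0.0001 -1.    ]
190 [183 199 183 112 101 111 128 117 109 109 108 105 103 100  89 102 114 118]
191 [199 195 192 160 115 109 128 113  96 108 105 103 103  98  91 106 123 164]
192 [194 194 192 191 159 122 127 113  96 104  92  85  89  95 115 136 172 201]
193 [191 190 192 194 192 166 140 112  93 111 155 150 154 159 172 178 199 195]
194 [200 197 185 191 193 189 175 160 155 168 197 198 196 196 197 194 190 160]
195 [181 216 207 210 202 200 188 189 191 188 187 192 204 204 199 177 161 100]
196 [125 206 218 223 221 218 209 213 216 207 204 201 202 195 165 128  96  57]
197 [130 179 203 220 226 220 221 201 182 178 174 179 129 118  76  48  32  36]
198 [161 170 181 194 204 204 212 154 104 105 159 240 225 181 198 188 139 143]
199 [142 164 166 164 169 177 186 133 102 110 185 254 253 239 241 230 235 235]
200 [147 166 166 166 167 165 161 143 159 140 148 217 222 229 232 230 245 243]
201 [166 1
[... 771 characters left out ...]
11 [165 165 168 181 195 207 200 147 173 145 100 139 142 160 171 134 123  94]
212 [163 170 197 202 211 205 186 113  99  80  76 141 152 206 193 139  95 112]
213 [163 177 212 204 179 155 166 113  41  40  80 139 155 220 213 186 103 122]
214 [184 191 217 207 175 125 173 166 154 135 104 135 157 216 216 193  97  97]
215 [144 175 227 224 205 176 181 183 184 176 153 193 199 219 208 152  75  59]
216 [ 77 150 227 234 235 230 223 219 207 214 218 228 223 202 177 120  63  64]
217 [ 81 149 222 233 237 238 236 236 232 230 228 223 213 183 157 122  73  70]
218 [ 75 126 207 234 235 237 236 236 235 230 224 216 202 183 158 106  71  68]
219 [ 67  83 138 194 230 244 241 239 238 233 228 222 198 146 114  80  65  68]
```

View pics/z7.png

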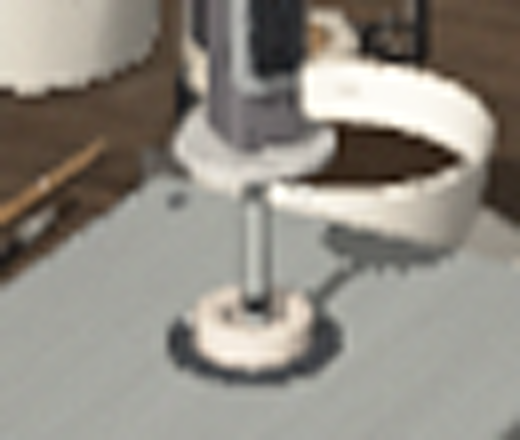

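The stem is in the bore with clear gap on both sides. The mark sits at row ~212.7 (crop 257,303), and rim level is ≈213.9. That leaves 3 mm to go.

Call:
step_arm --moves '[[[0, 0, 1], [0, 0, 0], 15], [[0, 0, 2], [0, 0, 0], 15], [[0, 0, 3], [0, 0, 0], 15], [[0, 0, 3], [0, 0, 0], 15], [[0, 0, 3], [0, 0, 0], 15], [[0, 0, 3], [0, 0, 0], 15], [[0, 0, 3], [0, 0, 0], 15], [[0, 0, 3], [0, 0, 0], 15]]'

```text
clock: 11.32
tcp_pos: [0.5497, -0.1677, 0.2203]
orientation: [0.0, 0.906, 0.423, 0.0]
wrist_force: [0.5, 0.8, -1.4]
finger_gap: 0.0234
grip_force: 49.1
```

Run:
```python
from stem import *
[imaging.read_camera("scene") for i in range(8)]
I=[imaging.read_camera("scene").astype(float) for i in range(4)]
delta([.5498,-.1677,.22],50);print(telemetry.get_state()["qvel"])
im=cv2.cvtColor(np.mean(I,0).astype(np.uint8),cv2.COLOR_RGB2BGR);g=cv2.cvtColor(im,6)
for v in list(range(198,219,1)):print(v,g[v,303:321])
```

```text
t 11.92 tcp [ 0.5497 -0.1676  0.2203] yaw 50.07 F [-0.59  0.4  -0.3 ] gap 0.0236 49.12902474403381 q [-0.436  0.316  0.023  1.278 -0.     1.832]
shift mm [0.02 0.13 0.29] turn [0.0001 0.0001 0.0012] tool z [ 0.     -0.0001 -1.    ]
[ 0.0004 -0.0008 -0.0015  0.0002 -0.0005 -0.0006]
198 [156 162 180 200 200 205 207 215 212 202 201 219 211 221 218 188 137 139]
199 [144 164 164 164 164 166 154 142 130 127 169 234 234 241 238 227 233 234]
200 [149 167 164 166 165 167 156 110  94 101 149 217 223 229 231 230 245 243]
201 [167 167 167 167 169 167 160 137 157 140 124 166 174 187 200 212 216 218]
202 [164 165 165 167 165 165 159 155 191 167 129 165 162 160 159 166 173 170]
203 [165 166 165 166 165 165 160 153 189 164 133 168 166 163 165 165 161 126]
204 [166 165 165 164 165 166 161 151 191 160 127 166 167 165 168 171 156  97]
205 [165 163 166 165 163 168 159 149 189 161 124 169 166 169 168 161 125  95]
206 [163 164 165 163 166 167 159 150 189 160 124 170 167 165 167 161 142 132]
207 [164 162 164 166 166 166 158 150 189 161 124 169 168 168 167 166 165 163]
208 [164 165 165 166 167 167 157 149 189 161 124 170 166 165 164 164 165 169]
209 [165 164 166 166 164 165 158 147 188 162 125 169 167 165 164 165 167 161]
210 [164 166 165 161 165 176 168 155 189 162 119 153 161 158 166 168 161 124]
211 [165 165 168 180 194 208 200 166 192 164 118 139 143 162 170 133 126  95]
212 [162 172 197 203 210 204 191 150 176 165 103 139 152 205 194 138  95 112]
213 [162 178 213 204 180 159 164 110 103 105  78 138 155 221 214 184 104 122]
214 [185 190 216 205 175 126 168 114  36  17  77 136 157 217 216 192  99  95]
215 [146 173 228 224 205 176 177 162 145 143 147 194 200 217 207 152  73  59]
216 [ 77 149 226 233 235 230 225 221 211 215 218 229 223 204 179 122  63  59]
217 [ 81 150 221 234 238 238 237 236 232 230 227 223 214 183 157 122  72  70]
218 [ 74 127 207 234 235 237 236 237 236 231 224 216 202 182 159 108  71  69]
```

The mark is at row ~213.8, which is rim level. The probe is still and upright, with no contact force, so I'm handing in.

```bash
python3 -c "
from h import *
print(env.hand_in())"
```

```text
the job is handed in; nothing more can be done
None
```

The job is handed in: the gripper is holding the probe upright and still in the kiln port, with the black mark level with the rim to within about 1 mm. The scene camera shows the stem centred side to side; front to back the arm hid the top view, so that rests on the arm's position. No kiln contact registered at the wrist.

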